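Set the spreading knife to its gauge

ROBOT

A 6-joint arm with a two-finger parallel gripper is mounted at the origin on a cart in front of the work surface, level with it; the furniture and walls round the work are solid. World frame = base frame: x ahead of the robot, y to its left, z up, the work surface at z = 0. Lengths are in m, angles in rad, forces in N, time in s.
With the tool pointing down it reaches from about 0.25 to 0.725 m from the base axis. Payload 4 kg.
Tool frame: the origin (TCP) lies where the fingers leave the gripper's body, on its centre line; the fingertips stand 73 mm ahead of it and the grasp point (between the pads) lies 54 mm ahead of it (bot.tips_ahead is the z of the fingertips in the tool frame, in m); z points along the fingers, y is the direction in which the jaws open and shut (so a half turn about z gives the same grasp; the last joint's range is limited). The gripper opens to 85 mm and grips with 20 to 120 N. Pads are 22 mm wide; open, the fingers measure 114 mm over their backs; the gripper's body (76 mm by 85 mm) begins 54 mm behind the grasp point. The pads swing forward as they close: fully open they stand 13 mm farther back than shut.
Start: joints at [-1.281, 0.241, 0.005, 1.335, 0, 1.571], TCP at [0.143, -0.479, 0.304] pointing down, gripper open.
Joint ranges: [-2.72, 2.72], [-1.05, 1.87], [-1.09, 1.28], [-1.99, 2.15], [-1.42, 1.44], [-3.14, 3.14]. Speed limits (rad/s): [2.79, 2.79, 3.14, 3.14, 3.14, 3.14].

INTERFACE

Orientations are given as a unit quaternion [x, y, z, w].
In Python, from workcell import readout, camera, get_calibration, order, bot gives the robot as it stands.
- The arm moves only by the tool send_rows, never from a script. Its argument "moves" is a list of rows, each a list of 3 entries, a list of its own where there are three numbers: the shift along the tool's x, y, z in mm, then the turn, a rotation vector about the tool's x, y, z in rad, then the finger opening in mm, from 0 to 85.4. In form: [[[dx, dy, dz], [ax, ay, az], grip], ...]. A call has 1 to 12 rows; each row is the pose to reach, as a shift and turn from the pose measured when the call began, along the tool's axes at that moment; what a row does not reach only later rows make up. A row lasts 1/12 s, in which the tool goes at most 41.7 mm and 7.16 degrees, less where a joint would pass 70% of its speed; a pose out of reach is approached as far as the arm can. A call with a gripper value outside its range is refused whole. The fingers move at their own pace and stop on an object; the grip force is fixed at half the most. Time passes only in rows, so rows that repeat a pose let the fingers close. It gives the time, the measured TCP pose, the force and the opening at its end, in the units of the state.
- readout.get_obs(): the state, without advancing time (a new reading comes with each control period).
- camera(name): name is "scene" or "top" or "wrist"; returns the picture (384x512x3 uint8, red, green, blue); there is no depth.
- get_calibration(name): a dict with "fx", "fy", "cx", "cy" (pixels), "k1" (the pictures are not rectified: a ray, as slopes to the right and down, at radius r is drawn at 1 + k1 r^2 times it, then the intrinsics apply), "R" (3x3) and "t" (3): a world point X has camera coordinates R X + t. Camera axes: x right, y down, z forward; pixel columns grow to the right and rows downward; lengths in m; the calibration is good to about 2 mm. A picture is of the moment at which its call begins: read the wrist's pose just before it. get_calibration takes no time and is no camera call; for the wrist camera it gives the pose at the moment of the call.
- order.job_done(): hands the job in, once; it reports no verdict.
The state is a dict: "clock": time; "joint_pos": joint angles; "joint_vel": joint speeds; "tau": joint torques, N m; "eef_pos": TCP position; "tool_rot": TCP orientation; "ft_force": force on the tool from outside, world axes, zero at the start; "ft_torque": the same for the moment, N m; "grip_width": finger opening in m.
Only numpy, scipy, OpenCV 4.12 (cv2) and the standard library are available. Lean on these libraries where they do the work, as an engineer would, in place of code of your own. Each camera call takes 0.05 s, during which the arm holds its last target. There are 200 camera calls.

TASK

Set the gap of the chocolate spreader's knife: turn the screw on top of the bridge clockwise, by pushing its upright pins round, until the steel gauge strip lying under the knife just drags, so that drawing it by its upright tab takes a steady pull of about 5 N (3 to 7 N), neither loose nor stuck. When it is right, draw the strip by its tab a centimetre or so towards the front through the gap to prove it, leave it held under the knife at that setting, and do not knock over or shift the steel cup that stands on the slab.

Things in the scene. Friction and masses are not known exactly. Their poses are not given: they have to be found in the camera images.
- slab: Fixed marble slab, 260 (x) x 200 (y) x 18 mm. Origin on the table directly below the screw's axis; its own x axis runs along the gauge strip to the back, so -x is its front. It reaches 175 mm in front of the origin and 85 mm behind. Two steel guide rails 3 mm high lie on it either side of the strip, from x = -50 to +50 mm, and keep the strip straight.
- bridge: Fixed aluminium bridge that stands on the slab across the strip, 170 mm along y, 28 mm deep at its beam, beam top 68 mm above the slab; it carries screw, sprung knife and knife holder. Origin on the slab's top below the screw's axis, axes as the slab's. The knife, 124 mm along y and 5 mm thick, hangs under the beam at x = 0. At the start its edge is 1 to 4 mm above the strip; only touch tells how far.
- screw_top (a point): Centre of the top of the screw's hub, on its vertical axis, 110 mm above the table. Clockwise seen from above lowers the knife by 1.6 mm per radian (0.6 to 2.4 rad until it touches the strip); from there its spring adds roughly 6 N of pressure per radian, until a stop. Anticlockwise lifts it. The screw turns at about 1 N on a pin and stays where it is left.
- pin (a point): One of four identical upright round steel pins at the ends of the four arms of the handle on the screw, 90 degrees apart, 55 mm from the axis. Pin diameter 12 mm; this point is 26 mm above the underside of the handle and 122 mm above the table, the pin's top is 134 mm, the top of the flat arms 106.5 mm above the table. Pins go round with the screw.
- gauge: Loose steel gauge strip, 180 x 24 x 5 mm, 0.12 kg, on the slab under the knife, with an upright tab (24 wide, 5 thick, 34 mm high) at its front end. Origin: underside, front face of the tab; x runs along the strip to the back. The knife is 110 mm behind the tab at first; draw the strip at most 50 mm forward in all. Pinched, it drags with about 1.2 times the knife's pressure; loose, at 0.7 N.
- tab (a point): Centre of the gauge strip's upright tab, 20 mm above the strip's underside and 38 mm above the table. There is free room behind it over the strip (towards the bridge) to hook it and draw it to the front.
- cup_mid (a point): Centre of a small steel prep cup, 56 mm wide and 31 mm high, standing loose on the slab behind the bridge; leave it alone.

How it is judged:
On the way:
1. the strip is drawn through the gap while the knife presses on it with the right force (contact force between gauge and bridge between 1.4 and 8 N and linear speed of gauge above 0.004 m/s and x of gauge in the frame of slab below -0.113 m), for 0.15 s.
At the end, for the whole second after the job is handed in: the gauge strip lies flat (within 0.05 rad) and at rest under the knife, drawn forward so that its front face is over 113 mm in front of the screw axis, pinched by it with 1.4 to 8 N (it drags with about 3 to 7 N), after it has been seen to slide while pinched so (contact force between gauge and bridge between 1.4 and 8 N and linear speed of gauge below 0.005 m/s and angle between gauge's own z axis and vertical below 0.05 rad and x of gauge in the frame of slab below -0.113 m); the robot touches nothing.
It fails at once if the steel cup on the slab is shifted by more than 20 mm (distance of cup_mid from where it was at the start of the episode above 0.02 m).
It also fails if it takes over 72 s, if anything falls off the work surface, if the arm or the gripper's body presses on something with over 40 N, if the wrist force passes 120 N, or if a joint passes its speed limit or range.

## Working session

There is one attempt and no reset: what is moved stays moved. The work goes in short steps, Python scripts to look and compute and a tool call to move; the robot and the scene stay as the last step left them, time stands still between calls to the robot, and variables do not carry over. Pictures are saved under pics/ and viewed, about 8 in all and at most 12, crops included, and the job is handed in when it is done.

Besides the shell and the picture viewer there is one more tool, called after "Request:" in YAML: its name, and indented under it one key for each argument. send_rows: Moves the arm, as the interface text tells. Its arguments: {"type":"object","properties":{"moves":{"type":"array","items":{"type":"array"}}},"required":["moves"]}

```bash
mkdir -p pics; ls; python3 - <<'E'
from workcell import readout, camera, get_calibration, order, bot
import cv2,numpy as np
o=readout.get_obs(); print({k:np.round(v,3).tolist() for k,v in o.items()}); print(bot.tips_ahead)
for n in ["scene","top"]:
    im=camera(n); cv2.imwrite(f"pics/{n}0.png",im[:,:,::-1]); c=get_calibration(n); print(n,{k:np.round(v,4).tolist() for k,v in c.items()})
a=cv2.imread("pics/scene0.png");b=cv2.imread("pics/top0.png")
E
```

```text
pics
{'clock': 0.0, 'joint_pos': [-1.281, 0.241, 0.004, 1.335, -0.0, 1.571], 'joint_vel': [-0.001, -0.001, 0.002, -0.001, -0.001, 0.0], 'tau': [-0.0, -37.232, 25.241, 0.017, -0.0, 0.0], 'eef_pos': [0.143, -0.479, 0.303], 'tool_rot': [0.99, 0.144, -0.0, -0.001], 'ft_force': [0.254, -0.439, 1.269], 'ft_torque': [-0.042, 0.028, -0.019], 'grip_width': 0.086}
0.0726
scene {'fx': 435.4061, 'fy': 435.4061, 'cx': 257.0364, 'cy': 186.0323, 'k1': -0.1297, 'R': [[-0.6698, -0.7425, -0.0126], [-0.5323, 0.4918, -0.689], [0.5178, -0.4548, -0.7246]], 't': [0.4617, 0.3289, 0.6603]}
top {'fx': 394.8757, 'fy': 394.8757, 'cx': 258.6331, 'cy': 195.9414, 'k1': -0.054, 'R': [[-0.0065, -1.0, 0.0015], [-0.9968, 0.0064, -0.0795], [0.0794, -0.002, -0.9968]], 't': [0.1152, 0.62, 0.907]}
```

View pics/top0.png

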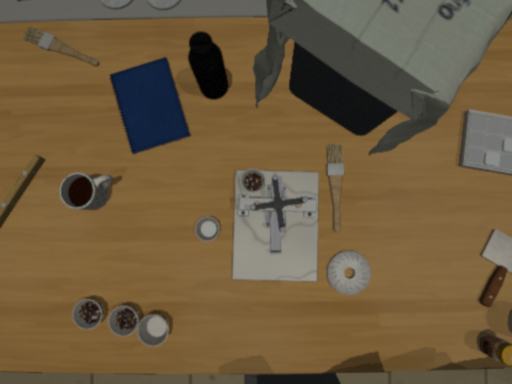

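View pics/scene0.png

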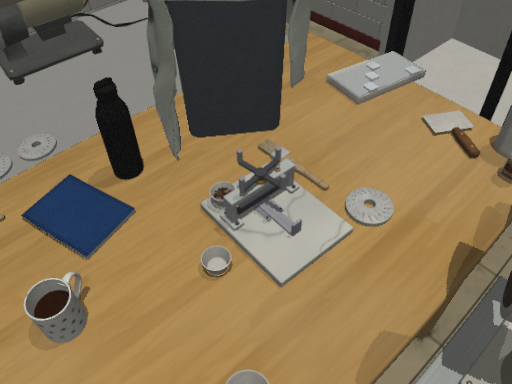

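The top view shows the slab at columns 234–318 and rows 171–280, the screw at about (278,203), the tab at about (275,250) and a cup at about (253,181) behind the bridge. The scene view agrees. I'll zoom in on both.

```bash
cat > h.py <<'E'
import numpy as np, cv2
from workcell import readout, camera, get_calibration
def ray(c,uv):
    K=np.array([[c['fx'],0,c['cx']],[0,c['fy'],c['cy']],[0,0,1.]])
    p=cv2.undistortPoints(np.array([[uv]],float),K,np.array([c['k1'],0,0,0.]))[0,0]
    R=np.array(c['R']);t=np.array(c['t']); return -R.T@t, R.T@np.array([p[0],p[1],1.])
def plane(c,uv,z):
    o,d=ray(c,uv); return o+d*(z-o[2])/d[2]
def tri(rs):
    A=0;b=0
    for o,d in rs:
        d=d/np.linalg.norm(d);P=np.eye(3)-np.outer(d,d);A=A+P;b=b+P@o
    return np.linalg.solve(A,b)
def proj(c,X):
    q=np.array(c['R'])@X+np.array(c['t']);s=q[:2]/q[2];s=s*(1+c['k1']*(s@s))
    return np.array([c['fx']*s[0]+c['cx'],c['fy']*s[1]+c['cy']])
E
python3 - <<'E'
import cv2
a=cv2.imread("pics/top0.png")[165:285,228:328];b=cv2.imread("pics/scene0.png")[140:280,195:355]
cv2.imwrite("pics/c0.png",cv2.hconcat([cv2.resize(a,(400,480),interpolation=cv2.INTER_CUBIC),cv2.copyMakeBorder(cv2.resize(b,(400,350),interpolation=cv2.INTER_CUBIC),0,130,0,0,cv2.BORDER_CONSTANT)]))
E
```

```text
(no output)
```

View pics/c0.png

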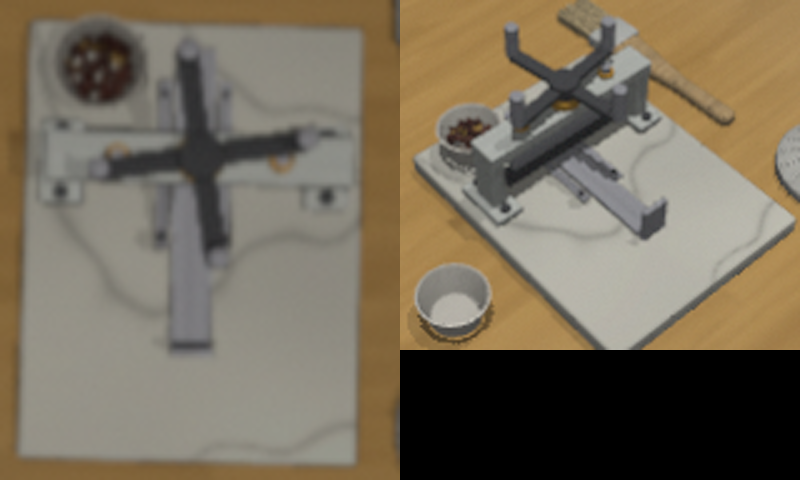

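The crop (top view left at ×4, scene view right at ×2.5) shows the hub at (201,153), with pins at (187,47), (100,170), (308,136) and (218,257). The tab top is at (190,345). In the scene half, the hub is at (567,80) and the tab top at (654,206).

```bash
python3 - <<'E'
from h import *
T=get_calibration("top");S=get_calibration("scene")
t=lambda x,y:(228+x/4,165+y/4); s=lambda x,y:(195+(x-400)/2.5,140+y/2.5)
for n,a,b,z in [("hub",(201,153),(567,78),.110),("back",(188,46),(609,21),.134),("left",(100,169),(512,27),.134),("front",(218,257),(517,97),.134),("right",(308,136),(621,89),.134),("tab",(190,345),(654,205),.052)]:
    print(n,plane(T,t(*a),z).round(4),plane(S,s(*b),z).round(4),tri([ray(T,t(*a)),ray(S,s(*b))]).round(4))
P=[plane(T,t(*a),.018) for a in [(32,20),(360,30),(355,463),(20,456)]]
print(np.round(P,4)); print("yaw back edge dir",P[1]-P[0],P[2]-P[1], P[3]-P[0])
print("cup",plane(T,t(98,63),.045))
E
```

```text
hub [0.5979 0.0695 0.11  ] [0.5953 0.0703 0.11  ] [0.5977 0.0689 0.1073]
back [0.6525 0.0769 0.134 ] [0.6023 0.0184 0.134 ] [0.6219 0.0525 0.1478]
left [0.5885 0.1232 0.134 ] [0.6494 0.0798 0.134 ] [0.5872 0.1249 0.2023]
front [0.5425 0.0625 0.134 ] [0.5876 0.1276 0.134 ] [0.5654 0.0949 0.1352]
right [0.605  0.0149 0.134 ] [0.5411 0.065  0.134 ] [6.087e-01 6.000e-04 4.040e-02]
tab [0.4925 0.0738 0.052 ] [0.4898 0.0759 0.052 ] [0.4921 0.0735 0.0478]
[[ 0.6837  0.1648  0.018 ]
 [ 0.6765 -0.0312  0.018 ]
 [ 0.4209 -0.0238  0.018 ]
 [ 0.4264  0.1725  0.018 ]]
yaw back edge dir [-0.00720224 -0.19597955  0.        ] [-0.25567822  0.00734392  0.        ] [-0.2573096   0.00765175  0.        ]
cup [0.65443441 0.12516603 0.045     ]
```

```bash
cat > go.py <<'E'
import sys,numpy as np
from workcell import readout
from scipy.spatial.transform import Rotation as R
o=readout.get_obs();r=R.from_quat(o['tool_rot'])
psi=1.541
g=R.from_matrix(np.array([[np.cos(psi),np.sin(psi),0],[np.sin(psi),-np.cos(psi),0],[0,0,-1]]))
print('t',round(o['clock'],2),'pos',(o['eef_pos']*1e3 if hasattr(o['eef_pos'],'shape') else np.array(o['eef_pos'])*1e3).round(1),'F',np.round(o['ft_force'],2),'M',np.round(o['ft_torque'],3),'w',round(float(o['grip_width'])*1e3,1),'j',np.round(o['joint_pos'],2))
print('turn',(r.inv()*g).as_rotvec().round(3))
for a in sys.argv[1:]:
    t=np.array([float(v) for v in a.split(',')])-np.array(o['eef_pos'])*1e3
    print(a,'->',r.inv().apply(t).round(1))
E
python3 go.py 550,36,260
```

```text
t 0.1 pos [ 142.8 -478.7  303.1] F [ 0.1  -1.22  0.07] M [ 0.055 -0.022  0.007] w 85.4 j [-1.28  0.24  0.    1.34  0.    1.57]
turn [-2.000e-03 -1.000e-03 -1.251e+00]
550,36,260 -> [ 537.3 -376.8   43.8]
```

Request:
send_rows:
  moves:
    - [[538, -377, 30], [0, 0, -1.25], 0]
    - [[538, -377, 30], [0, 0, -1.25], 0]
    - [[538, -377, 30], [0, 0, -1.25], 0]
    - [[538, -377, 30], [0, 0, -1.25], 0]
    - [[538, -377, 30], [0, 0, -1.25], 0]
    - [[538, -377, 30], [0, 0, -1.25], 0]
    - [[538, -377, 30], [0, 0, -1.25], 0]
    - [[538, -377, 30], [0, 0, -1.25], 0]
    - [[538, -377, 30], [0, 0, -1.25], 0]
    - [[538, -377, 30], [0, 0, -1.25], 0]
    - [[538, -377, 30], [0, 0, -1.25], 0]
    - [[538, -377, 30], [0, 0, -1.25], 0]

```text
clock: 1.1
eef_pos: [0.4533, -0.0854, 0.2807]
tool_rot: [0.718, 0.696, 0.0, -0.001]
ft_force: [0.2, -1.0, 0.6]
grip_width: 0.0001
```

```bash
python3 go.py 550,34,240
```

```text
t 1.1 pos [453.3 -85.4 280.7] F [ 0.19 -0.97  0.62] M [-0.08   0.02   0.009] w 0.1 j [-0.19  0.18 -0.14  1.26  0.    1.41]
turn [-0.001 -0.002 -0.001]
550,34,240 -> [122.2  93.   40.8]
```

Request:
send_rows:
  moves:
    - [[40, 31, 20], [0, 0, 0], 0]
    - [[80, 62, 41], [0, 0, 0], 0]
    - [[122, 93, 41], [0, 0, 0], 0]
    - [[122, 93, 41], [0, 0, 0], 0]
    - [[122, 93, 41], [0, 0, 0], 0]
    - [[122, 93, 41], [0, 0, 0], 0]

```text
clock: 1.6
eef_pos: [0.5502, 0.0355, 0.2382]
tool_rot: [0.717, 0.698, -0.001, -0.002]
ft_force: [-1.1, 0.2, -0.6]
grip_width: -0.0002
```

```bash
python3 - <<'E'
from h import *
o=readout.get_obs();c=get_calibration("wrist");im=camera("wrist");cv2.imwrite("pics/w1.png",im[:,:,::-1])
np.save("w1.npy",c,allow_pickle=True)
print(o['eef_pos'],-np.array(c['R']).T@c['t'])
for n,X in [("hub",(.597,.07,.11)),("front",(.542,.0637,.134)),("right",(.6035,.0165,.134)),("tab",(.491,.0745,.052))]: print(n,proj(c,np.array(X)).round(1))
E
```

```text
[0.55016415 0.03550847 0.23817414] [0.55214713 0.11474657 0.30739387]
hub [336.8 157.5]
front [243.9 181.2]
right [352.6 256.2]
tab [181.9 139. ]
```

View pics/w1.png

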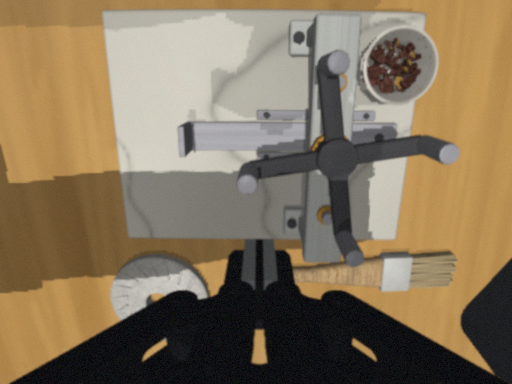

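The wrist picture shows the hub at (337,157), matching the prediction. Pin tops are at front (248,183), right (351,256), left (338,63) and back (449,154), the tab top is at (184,140), and the closed fingertips are near (261,241).

```bash
python3 - <<'E'
from h import *
c=np.load("w1.npy",allow_pickle=True).item()
for n,p,z in [("hub",(337,157),.11),("front",(248,183),.134),("right",(351,257),.134),("left",(338,63),.134),("back",(449,154),.134),("tabtop",(184,140),.052),("tipL",(247,241),.166),("tipR",(275,241),.166)]: print(n,plane(c,p,z).round(4))
T=get_calibration("top")
print("hub tri",tri([ray(c,(337,157)),ray(T,(228+201/4,165+153/4))]),"tab tri",tri([ray(c,(184,140)),ray(T,(228+190/4,165+345/4))]),"front tri",tri([ray(c,(248,183)),ray(T,(228+218/4,165+257/4))]))
E
python3 go.py 550,32,187
```

```text
hub [0.5971 0.0703 0.11  ]
front [0.5442 0.0626 0.134 ]
right [0.6026 0.016  0.134 ]
left [0.5903 0.1226 0.134 ]
back [0.6516 0.076  0.134 ]
tabtop [0.4926 0.0737 0.052 ]
tipL [0.5441 0.044  0.166 ]
tipR [0.5572 0.0437 0.166 ]
hub tri [0.5982414  0.06920882 0.10500912] tab tri [0.49253457 0.07374569 0.05202044] front tri [0.54330236 0.0622177  0.13220256]
t 1.65 pos [549.5  34.3 238.8] F [-0.43 -0.21 -0.04] M [ 0.012 -0.026  0.016] w 0.1 j [0.06 0.38 0.02 1.22 0.   1.66]
turn [-0.004 -0.001  0.001]
550,32,187 -> [-2.3  0.7 51.8]
```

Request:
send_rows:
  moves:
    - [[0, -4, 20], [0, 0, 0], 0]
    - [[0, -4, 40], [0, 0, 0], 0]
    - [[0, -4, 52], [0, 0, 0], 0]
    - [[0, -4, 52], [0, 0, 0], 0]
    - [[0, -4, 52], [0, 0, 0], 0]

```text
clock: 2.07
eef_pos: [0.5443, 0.0332, 0.1868]
tool_rot: [0.718, 0.696, -0.002, -0.002]
ft_force: [0.5, 0.5, 0.0]
grip_width: 0.0001
```

```bash
cat > arc.py <<'E'
import sys,numpy as np
from workcell import readout
from scipy.spatial.transform import Rotation as R
a,b,n,off=float(sys.argv[1]),float(sys.argv[2]),int(sys.argv[3]),float(sys.argv[4])
o=readout.get_obs();r=R.from_quat(o['tool_rot']);p=np.array(o['eef_pos'])*1e3
print(p.round(1),np.round(o['ft_force'],2))
for th in np.linspace(a,b,n):
    c,s=np.cos(th),np.sin(th);psi=1.541-th
    t=np.array([597.2-55*c-off*s,70+55*s-off*c,187.])
    g=R.from_matrix(np.array([[np.cos(psi),np.sin(psi),0],[np.sin(psi),-np.cos(psi),0],[0,0,-1]]))
    print(round(th,3),r.inv().apply(t-p).round(1),(r.inv()*g).as_rotvec().round(2))
E
python3 arc.py -.115 .785 10 17
```

```text
[544.3  33.2 186.8] [0.5  0.55 0.03]
-0.115 [13.6 -0.2 -0.2] [-0.01 -0.   -0.12]
-0.015 [18.9 -2.4 -0.2] [-0.01 -0.   -0.02]
0.085 [24.4 -4.1 -0.2] [-0.01 -0.    0.08]
0.185 [30.1 -5.2 -0.1] [-0.01 -0.    0.18]
0.285 [35.8 -5.8 -0.1] [-0.01  0.    0.28]
0.385 [41.6 -5.7 -0.1] [-0.01  0.    0.38]
0.485 [47.3 -5.1 -0.1] [-0.01  0.    0.48]
0.585 [52.9 -4.  -0.1] [-0.01  0.    0.58]
0.685 [58.4 -2.3 -0.1] [-0.01  0.    0.68]
0.785 [63.7  0.  -0.1] [-0.01  0.    0.78]
```

Request:
send_rows:
  moves:
    - [[13.5, 0, 0], [0, 0, -0.12], 0]
    - [[19, -2.4, 0], [0, 0, -0.02], 0]
    - [[24.5, -4, 0], [0, 0, 0.08], 0]
    - [[30, -5.2, 0], [0, 0, 0.18], 0]
    - [[36, -5.8, 0], [0, 0, 0.28], 0]
    - [[41.5, -5.7, 0], [0, 0, 0.38], 0]
    - [[47, -5.1, 0], [0, 0, 0.48], 0]
    - [[53, -4, 0], [0, 0, 0.58], 0]
    - [[58.5, -2.3, 0], [0, 0, 0.68], 0]
    - [[63.5, 0, 0], [0, 0, 0.78], 0]
    - [[63.5, 0, 0], [0, 0, 0.78], 0]

```text
clock: 2.98
eef_pos: [0.547, 0.0967, 0.1886]
tool_rot: [0.929, 0.37, -0.001, -0.001]
ft_force: [1.9, 0.2, 0.0]
grip_width: 0.0
```

```bash
python3 arc.py .785 .785 1 17;python3 arc.py .785 .785 1 30; python3 - <<'E'
from h import *
c=get_calibration("wrist");im=camera("wrist");cv2.imwrite("pics/w2.png",im[:,:,::-1]);np.save("w2.npy",c,allow_pickle=True)
X=[proj(c,np.array([.5972-.055*np.cos(t),.07+.055*np.sin(t),.134])).round() for t in (.785,.785+1.571,.785-1.571)]
print(X)
E
```

```text
[547.   96.7 188.6] [1.9  0.19 0.05]
0.785 [-0.4 -0.6  1.6] [-0.  0.  0.]
[547.   96.7 188.6] [1.9  0.19 0.05]
0.785 [-13.4  -0.3   1.6] [-0.  0.  0.]
[array([257., 242.]), array([405., 100.]), array([379., 345.])]
```

View pics/w2.png

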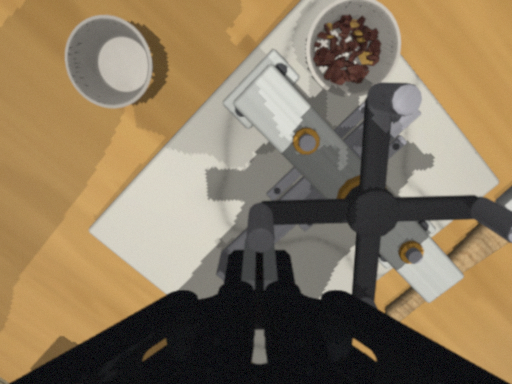

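The next pin's top is at (405,99) against a predicted (405,100), so the screw has turned exactly 0.9 rad. I'll carry on to 1.3 rad in total, which is safe even for the earliest possible touch.

```bash
python3 arc.py .785 1.185 5 17|tail -5; python3 arc.py 1.185 1.185 1 45|tail -1
```

```text
0.785 [-0.2 -0.8  1.4] [-0.    0.    0.01]
0.885 [ 5.4 -2.3  1.4] [-0.    0.    0.11]
0.985 [11.1 -3.3  1.4] [-0.    0.    0.21]
1.085 [16.8 -3.7  1.4] [-0.    0.    0.31]
1.185 [22.5 -3.6  1.4] [-0.    0.    0.41]
1.185 [ -3.5 -13.9   1.5] [-0.    0.    0.41]
```

Request:
send_rows:
  moves:
    - [[5.4, -2.3, 1], [0, 0, 0.11], 0]
    - [[11, -3.3, 1], [0, 0, 0.21], 0]
    - [[17, -3.7, 1], [0, 0, 0.31], 0]
    - [[22.5, -3.6, 1], [0, 0, 0.41], 0]
    - [[22.5, -3.6, 1], [0, 0, 0.41], 0]
    - [[-3.5, -14, 1], [0, 0, 0.41], 0]
    - [[-3.5, -14, -30], [0, 0, 0.41], 0]
    - [[-30, -40, -30], [0, 0, 0.3], 25]
    - [[-60, -60, -30], [0, 0, 0.2], 25]

```text
clock: 3.78
eef_pos: [0.4627, 0.0984, 0.2201]
tool_rot: [0.96, 0.282, 0.001, -0.001]
ft_force: [-1.1, -0.6, 1.0]
grip_width: 0.0236
```

```bash
python3 go.py 480,74,190 480,74,102
```

```text
t 3.78 pos [462.7  98.4 220.1] F [-1.06 -0.58  1.  ] M [ 0.017  0.033 -0.017] w 23.6 j [ 0.21  0.24 -0.22  1.11  0.    2.78]
turn [ 0.    -0.003 -0.97 ]
480,74,190 -> [ 1.3 29.9 30.1]
480,74,102 -> [  1.   30.  118.1]
```

Request:
send_rows:
  moves:
    - [[1, 38, 15], [0, 0, -0.97], 30]
    - [[1, 38, 15], [0, 0, -0.97], 30]
    - [[1, 38, 15], [0, 0, -0.97], 30]
    - [[1, 38, 15], [0, 0, -0.97], 30]
    - [[1, 38, 15], [0, 0, -0.97], 30]
    - [[1, 38, 15], [0, 0, -0.97], 30]
    - [[1, 38, 20], [0, 0, -0.97], 30]
    - [[1, 38, 30], [0, 0, -0.97], 30]
    - [[1, 38, 30], [0, 0, -0.97], 30]

```text
clock: 4.53
eef_pos: [0.4833, 0.0663, 0.1894]
tool_rot: [0.716, 0.698, 0.001, -0.001]
ft_force: [-0.8, 0.7, -0.4]
grip_width: 0.0305
```

```bash
python3 go.py 488,74,101; python3 - <<'E'
from h import *
c=get_calibration("wrist");im=camera("wrist");cv2.imwrite("pics/w3.png",im[:,:,::-1]);np.save("w3.npy",c,allow_pickle=True)
print(proj(c,np.array([.4925,.0737,.052])),[proj(c,np.array([.5972-.055*np.cos(t),.07+.055*np.sin(t),.134])).round() for t in (1.185,-.386)])
E
```

```text
t 4.53 pos [483.3  66.3 189.4] F [-0.75  0.65 -0.44] M [-0.012  0.001 -0.036] w 30.5 j [ 0.14  0.3  -0.23  1.04  0.    1.73]
turn [ 0.001 -0.002  0.005]
488,74,101 -> [ 7.6  4.5 88.4]
[273.32976689 196.92751795] [array([499., 145.]), array([402., 306.])]
```

View pics/w3.png

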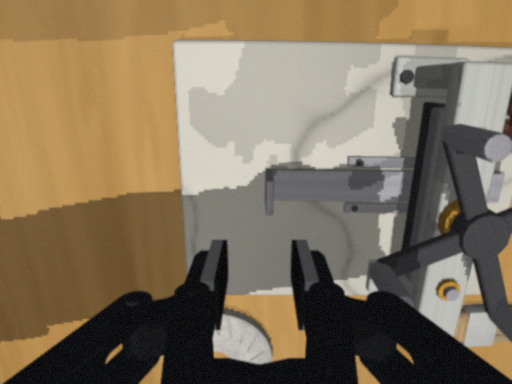

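The tab top is at about (269,191), i.e. near (0.490, 0.077), and the jaws will straddle it. The next pin is at (380,270) on its stem, as expected.

Request:
send_rows:
  moves:
    - [[9, 4, 30], [0, 0, 0], 30]
    - [[9, 4, 60], [0, 0, 0], 30]
    - [[9, 4, 80], [0, 0, 0], 30]
    - [[9, 4, 88], [0, 0, 0], 30]
    - [[9, 4, 88], [0, 0, 0], 30]
    - [[9, 4, 88], [0, 0, 0], 30]

```text
clock: 5.08
eef_pos: [0.4883, 0.0754, 0.1027]
tool_rot: [0.718, 0.696, 0.001, -0.0]
ft_force: [0.6, 0.0, 1.0]
grip_width: 0.03
```

```bash
python3 go.py 480,76,101 475,76,101; cat > ft.py <<'E'
from workcell import readout,camera
import numpy as np
L=[]
for i in range(8):
    o=readout.get_obs();L.append(o['ft_force']);camera("top")
print(np.mean(L,0).round(2),np.std(L,0).round(2),np.round(o['eef_pos'],4),o['clock'])
E
python3 ft.py
```

```text
t 5.08 pos [488.3  75.4 102.7] F [0.59 0.04 1.01] M [ 0.024  0.028 -0.025] w 30.0 j [ 0.15  0.41 -0.32  0.83  0.    1.75]
turn [ 0.001 -0.002 -0.   ]
480,76,101 -> [ 0.3 -8.3  1.7]
475,76,101 -> [  0.2 -13.3   1.7]
[-0.18 -0.23  0.42] [0.54 0.38 0.57] [0.4884 0.0756 0.1028] 5.4333
```

Request:
send_rows:
  moves:
    - [[0, -4, 0], [0, 0, 0], 30]
    - [[0, -7, 0], [0, 0, 0], 30]
    - [[0, -9, 0], [0, 0, 0], 30]
    - [[0, -10, 0], [0, 0, 0], 30]
    - [[0, -11, 0], [0, 0, 0], 30]
    - [[0, -12, 0], [0, 0, 0], 30]
    - [[0, -13, 0], [0, 0, 0], 30]

```text
clock: 6.07
eef_pos: [0.4753, 0.076, 0.1027]
tool_rot: [0.718, 0.696, 0.002, -0.0]
ft_force: [0.1, -1.0, -0.0]
grip_width: 0.0297
```

```bash
python3 ft.py
```

```text
[-0.31 -0.01  0.05] [0.32 0.53 0.34] [0.4752 0.0759 0.1026] 6.4167
```

Request:
send_rows:
  moves:
    - [[0, -1, 0], [0, 0, 0], 30]
    - [[0, -2, 0], [0, 0, 0], 30]
    - [[0, -3, 0], [0, 0, 0], 30]

```text
clock: 6.72
eef_pos: [0.4722, 0.076, 0.1026]
tool_rot: [0.718, 0.696, 0.002, -0.0]
ft_force: [0.6, -0.4, 0.4]
grip_width: 0.0301
```

```bash
python3 ft.py; python3 - <<'E'
from h import *
c=get_calibration("wrist");im=camera("wrist");cv2.imwrite("pics/w4.png",im[:,:,::-1])
im=camera("top");cv2.imwrite("pics/t4.png",im[:,:,::-1])
a=cv2.imread("pics/w4.png");cv2.imwrite("pics/c4.png",a[100:384,130:512])
E
```

```text
[ 0.46 -0.21  0.01] [0.53 0.31 0.27] [0.4721 0.076  0.1025] 7.0667
```

View pics/c4.png

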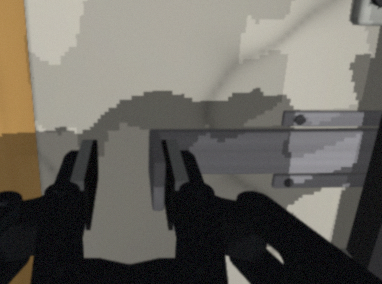

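The jaw is against the tab and the force is about 0.5 N, so the strip is still loose. Next push.

Request:
send_rows:
  moves:
    - [[0, 6, 0], [0, 0, 0], 30]
    - [[0, 8, -30], [0, 0, 0], 30]
    - [[0, 8, -60], [0, 0, 0], 30]
    - [[0, 8, -90], [0, 0, 0], 0]
    - [[-25, 30, -100], [0, 0, 0], 0]
    - [[-55, 60, -100], [0, 0, -0.1], 0]
    - [[-55, 84, -100], [0, 0, -0.2], 0]
    - [[-55, 84, -100], [0, 0, -0.3], 0]
    - [[-55, 84, -100], [0, 0, -0.39], 0]
    - [[-55, 84, -85], [0, 0, -0.39], 0]
    - [[-55, 84, -85], [0, 0, -0.39], 0]

```text
clock: 8.13
eef_pos: [0.5536, 0.0181, 0.1853]
tool_rot: [0.569, 0.822, 0.0, -0.001]
ft_force: [-1.6, -0.3, -1.2]
grip_width: -0.0
```

```bash
python3 arc.py -.386 .414 9 17
```

```text
[553.6  18.1 185.3] [-1.56 -0.26 -1.15]
-0.386 [14.8  4.5 -1.6] [-0. -0.  0.]
-0.286 [20.4  3.  -1.6] [-0.  -0.   0.1]
-0.186 [26.   2.  -1.6] [-0.  -0.   0.2]
-0.086 [31.8  1.5 -1.6] [-0.  -0.   0.3]
0.014 [37.5  1.7 -1.6] [-0.  -0.   0.4]
0.114 [43.2  2.4 -1.5] [-0.  -0.   0.5]
0.214 [48.8  3.7 -1.5] [-0.  -0.   0.6]
0.314 [54.3  5.5 -1.5] [-0.  -0.   0.7]
0.414 [59.5  7.9 -1.5] [-0.  -0.   0.8]
```

Request:
send_rows:
  moves:
    - [[15, 4.5, -1.5], [0, 0, 0], 0]
    - [[20.5, 3, -1.5], [0, 0, 0.1], 0]
    - [[26, 2, -1.5], [0, 0, 0.2], 0]
    - [[32, 1.5, -1.5], [0, 0, 0.3], 0]
    - [[37.5, 1.7, -1.5], [0, 0, 0.4], 0]
    - [[43, 2.4, -1.5], [0, 0, 0.5], 0]
    - [[49, 3.7, -1.5], [0, 0, 0.6], 0]
    - [[54.5, 5.5, -1.5], [0, 0, 0.7], 0]
    - [[59.5, 8, -1.5], [0, 0, 0.8], 0]
    - [[59.5, 8, -1.5], [0, 0, 0.8], 0]
    - [[43.5, -8.5, -1.5], [0, 0, 0.8], 0]
    - [[43.5, -8.5, -25], [0, 0, 0.8], 25]

```text
clock: 9.13
eef_pos: [0.5258, 0.0536, 0.2059]
tool_rot: [0.844, 0.536, -0.006, -0.004]
ft_force: [-0.5, 0.4, -0.3]
grip_width: 0.0107
```

```bash
python3 go.py 480,76,205 480,76,103
```

```text
t 9.13 pos [525.8  53.6 205.9] F [-0.54  0.41 -0.31] M [-0.019  0.076  0.042] w 10.7 j [ 0.1   0.37 -0.08  1.14  0.    2.11]
turn [-0.014  0.004 -0.409]
480,76,205 -> [  0.9 -50.9   1.6]
480,76,103 -> [  1.5 -49.6 103.6]
```

Request:
send_rows:
  moves:
    - [[1, -25, 0], [0, 0, -0.12], 30]
    - [[1, -50, 0], [0, 0, -0.24], 30]
    - [[1, -50, 2], [0, 0, -0.36], 30]
    - [[1, -50, 30], [0, 0, -0.41], 30]
    - [[1, -50, 65], [0, 0, -0.41], 30]
    - [[1, -50, 90], [0, 0, -0.41], 30]
    - [[1, -50, 103], [0, 0, -0.41], 30]
    - [[1, -50, 103], [0, 0, -0.41], 30]
    - [[1, -50, 103], [0, 0, -0.41], 30]

```text
clock: 9.88
eef_pos: [0.4791, 0.0755, 0.1033]
tool_rot: [0.717, 0.697, -0.006, -0.005]
ft_force: [0.9, -0.4, 0.8]
grip_width: 0.0302
```

```bash
python3 go.py 470,76,103
```

```text
t 9.88 pos [479.1  75.5 103.3] F [ 0.93 -0.37  0.75] M [ 0.017 -0.032  0.013] w 30.2 j [ 0.16  0.41 -0.33  0.85  0.    1.75]
turn [-0.016  0.001  0.003]
470,76,103 -> [ 0.2 -9.1  0.5]
```

Request:
send_rows:
  moves:
    - [[0, -4, 0], [0, 0, 0], 30]
    - [[0, -6, 0], [0, 0, 0], 30]
    - [[0, -7, 0], [0, 0, 0], 30]
    - [[0, -8, 0], [0, 0, 0], 30]
    - [[0, -9, 0], [0, 0, 0], 30]

```text
clock: 10.3
eef_pos: [0.4723, 0.0759, 0.1048]
tool_rot: [0.717, 0.697, -0.004, -0.004]
ft_force: [5.4, -0.2, -1.0]
grip_width: 0.03
```

```bash
python3 ft.py
```

```text
[ 4.93 -0.47  1.63] [0.33 0.37 1.18] [0.4722 0.0759 0.1047] 10.65
```

Request:
send_rows:
  moves:
    - [[0, -1.5, 1], [0, 0, 0], 30]
    - [[0, -2.5, 1], [0, 0, 0], 30]
    - [[0, -3.5, 1], [0, 0, 0], 30]

```text
clock: 10.95
eef_pos: [0.4705, 0.0761, 0.1046]
tool_rot: [0.717, 0.697, -0.002, -0.002]
ft_force: [6.5, -0.4, 0.7]
grip_width: 0.0301
```

```bash
python3 ft.py
```

```text
[ 5.38 -0.5   1.85] [0.63 0.28 0.7 ] [0.4704 0.0761 0.1046] 11.3
```

Sliding at about 5.4 N, which is in the window. I'll do the proving draw.

Request:
send_rows:
  moves:
    - [[0, -3, 1], [0, 0, 0], 30]
    - [[0, -4.5, 1], [0, 0, 0], 30]
    - [[0, -6, 1], [0, 0, 0], 30]
    - [[0, -7.5, 1], [0, 0, 0], 30]
    - [[0, -9, 1], [0, 0, 0], 30]

```text
clock: 11.77
eef_pos: [0.4632, 0.0765, 0.1046]
tool_rot: [0.717, 0.697, -0.001, -0.001]
ft_force: [5.7, -1.0, 0.6]
grip_width: 0.0297
```

Request:
send_rows:
  moves:
    - [[0, -3, 0], [0, 0, 0], 30]
    - [[0, -4.5, 0], [0, 0, 0], 30]
    - [[0, -6, 0], [0, 0, 0], 30]
    - [[0, -7.5, 0], [0, 0, 0], 30]

```text
clock: 12.1
eef_pos: [0.4558, 0.0768, 0.1046]
tool_rot: [0.717, 0.697, -0.001, -0.001]
ft_force: [5.2, -0.5, -1.3]
grip_width: 0.0305
```

```bash
python3 ft.py;python3 go.py
```

```text
[ 4.17 -0.05 -0.56] [0.48 0.29 0.46] [0.4556 0.0768 0.1046] 12.45
t 12.5 pos [455.6  76.8 104.6] F [3.21 0.08 0.93] M [-0.042 -0.723 -0.   ] w 30.0 j [ 0.17  0.36 -0.4   0.81  0.    1.76]
turn [-0.003 -0.     0.002]
```

Force stayed steady at 5–6 N over about 15 mm. Releasing now.

Request:
send_rows:
  moves:
    - [[0, 5, 0], [0, 0, 0], 30]
    - [[0, 11, 0], [0, 0, 0], 30]
    - [[0, 11, -20], [0, 0, 0], 30]
    - [[0, 11, -50], [0, 0, 0], 30]
    - [[0, 0, -80], [0, 0, 0], 30]
    - [[-20, -40, -100], [0, 0, 0], 30]
    - [[-40, -60, -110], [0, 0, 0], 30]
    - [[-40, -60, -110], [0, 0, 0], 30]

```text
clock: 13.17
eef_pos: [0.3902, 0.0365, 0.2161]
tool_rot: [0.717, 0.697, -0.003, -0.002]
ft_force: [-0.4, 0.5, 0.4]
grip_width: 0.0299
```

```bash
python3 ft.py; python3 - <<'E'
from h import *
a=camera("scene")[140:280,195:355,::-1];b=camera("wrist")[:,:,::-1]
cv2.imwrite("pics/f.png",cv2.hconcat([cv2.resize(a,(400,350),interpolation=cv2.INTER_CUBIC),cv2.resize(b,(400,350))]))
E
```

```text
[0.24 0.37 0.37] [0.62 0.5  0.44] [0.3951 0.0387 0.214 ] 13.5167
```

View pics/f.png

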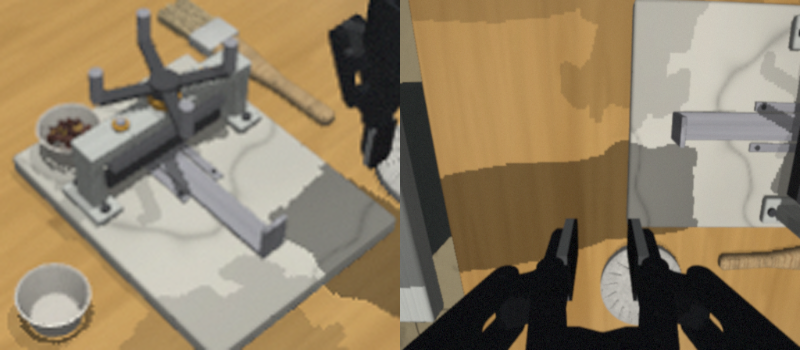

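The strip lies flat and drawn forward (tab at about (270,230) in the scene half). The cup at (70,135) hasn't moved and the arm is clear.

```bash
python3 -c "
from workcell import order; print(order.job_done())"
```

```text
the job is handed in; nothing more can be done
None
```

The knife gap is set and the job is handed in, with about 14 s of the 72 s used. No verdict was reported.

- **Setting the gap:** I turned the screw clockwise about 2.1 rad in total by pushing two of its pins round. After 1.3 rad a test pull showed the strip still loose, at about 0.5 N. After a further 0.8 rad it dragged.
- **Proving draw:** I drew the strip about 15 mm forward with the jaw behind its tab, moving at roughly 20 mm/s. The pull read 5.2–5.7 N while sliding. With the arm holding still it averaged 5.4 N early on. After the last draw it averaged 4.2 N and was easing.
- **Final position:** From the jaw position, the strip's front face is about 131 mm in front of the screw axis, roughly 22 mm drawn in all.
- **Last checks:** The final picture shows the strip flat under the knife, the cup where it was and the arm clear, with wrist force about zero.

Two limits on these checks: the force sensor's noise is about 0.5 N, and I only judged the strip's final flatness by eye. Pin and tab positions agreed to 2–4 mm across the camera views; the scene camera's first pin fixes looked wrong until I corrected which pin was which.

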